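# Clear the grease tins into their row, then wind a derailleur cage to its stop and hold it

### The arm

A 7-joint arm with a two-finger parallel gripper is mounted at the origin on the work surface. World frame = base frame: x ahead of the robot, y to its left, z up, the work surface at z = 0. Lengths are in m, angles in rad, forces in N, time in s.
With the tool pointing down it reaches from about 0.4 to 0.875 m from the base axis. Payload 6.5 kg.
Tool frame: the origin (TCP) lies at the very end of the fingers, on their centre line; the grasp point (between the pads) lies 19 mm behind it; z points along the fingers, y is the line along which they close (so a half turn about z gives the same grasp; the last joint's range is limited). The gripper opens to 88 mm and grips with 3 to 60 N. Pads are 18 mm wide; open, the fingers measure 123 mm over their backs; the gripper's body (75 mm by 187 mm) begins 45 mm behind the grasp point.
Start: joints at [1.188, 0.536, -0.004, 1.538, 0.003, 1.067, -0.071], TCP at [0.202, -0.618, 0.239] pointing down, gripper open.
Joint ranges: [-2.7, 2.7], [-0.37, 2.16], [-1.27, 1.26], [0.24, 2.4], [-1.31, 4.45], [0.19, 1.91], [-2.76, 2.76]. Speed limits (rad/s): [2.39, 2.39, 3.14, 3.14, 3.14, 3.14, 3.14].

### API

Orientations are given as a rotation vector (axis times angle).
In Python, from plant import sensors, grab_frame, get_calibration, env gives the robot as it stands. The module is installed in compiled form; this text tells all that it offers.
- The arm moves only by the tool play_rows, never from a script. Its argument "commands" is text: rows parted by semicolons, each of 7 numbers parted by spaces: the shift along the tool's x, y, z scaled (see below), then the turn, a rotation vector about the tool's x, y, z scaled (see below), then the opening, from 0 (shut) to 1 (fully open). A call has exactly 8 rows; each row shifts and turns the commanded pose from where the row before left it, along the tool's axes as they then stand; what a row does not reach is not made up. The controller multiplies each number of a shift by 5 cm and each number of a turn by 8 degrees. A row lasts 1/8 s, in which the tool goes at most 62.5 mm and 10.7 degrees, less where a joint would pass 70% of its speed; a pose out of reach is approached as far as the arm can. A call with a number of a shift or a turn outside -1 to 1 is refused whole. A call with a gripper value outside its range is refused whole. The fingers move at their own pace and stop on an object; the grip force is fixed at half the most. Time passes only in rows, so rows that do not move let the fingers close, or fill a call up. It gives the time, the measured TCP pose, the force, the opening and the grip force at its end, in the units of the state.
- sensors.get_state(): the state, without advancing time (a new reading comes with each control period).
- grab_frame(name): name is "scene" or "top"; returns (picture, depth): 480x640x3 uint8, red, green, blue; 480x640 float32, m along the optical axis (not along the pixel's ray), 0 where there is no reading.
- get_calibration(name): a dict with "fx", "fy", "cx", "cy" (pixels), "dist" ([k1, k2, p1, p2, k3] as OpenCV has them; the pictures are not rectified), "eye" and "rotation" of the camera in the world. Camera axes: x right, y up, looking along -z (the intrinsics and any distortion apply to the point x, -y, -z); pixel columns grow to the right and rows downward; lengths in m; the calibration is good to about 2 mm. A picture is of the moment at which its call begins. get_calibration takes no time and is no camera call.
- env.hand_in(): hands the job in; it is judged then, once.
The state is a dict: "clock": time; "joints": joint angles; "dq": joint speeds; "joint_torque": joint torques, N m; "tool_pos": TCP position; "orientation": TCP orientation; "force": force on the tool from outside, world axes, zero at the start; "torque": the same for the moment, N m; "opening": finger opening in m; "gripper_force": force on a finger pad.
Only numpy, scipy, OpenCV 4.12 (cv2) and the standard library are available. Lean on these libraries where they do the work, as an engineer would, in place of code of your own. Each camera call takes 0.05 s, during which the arm holds its last target. There are 200 camera calls.

### The job

Two stray grease tins stand in the way of the derailleur that is clamped on the bench: put the green and the blue tin upright on the low shelf, in one neat row along its yellow line with the yellow tin already there, side by side with gaps of no more than a finger's width. Then push the derailleur's sprung cage arm with the fingers, counter-clockwise as seen from above, all the way round to its stop, and finish while holding it there: do not let go. Leave the cassette, the pedal and the screwdriver where they lie.

Things in the scene. Friction and masses are not known exactly. Their poses are not given: they have to be found in the camera images.
- clamp: Fixed bench clamp holding a derailleur on its side. Origin on the bench under the cage's pivot axis; x points from the pivot to the red clamp block. Base x -20..130, y +-37 mm, 10 mm high; red block x 75..105, y +-25, top 60, screw to 70; steel hanger top 52; black pivot body radius 21, top 52. Bare bench under the arm beyond 21 mm from the pivot. Red stop lug at (16, 22), top 74.
- cage (a joint): Angle (rad) of the sprung cage arm about its vertical pivot, growing counter-clockwise from above. 0 = relaxed, against its rest stop; 1.30 = fully wound, its short tail against the red lug. In the clamp's frame the arm points at angle 2.44 + value, counter-clockwise from +x. Spring pushes back to 0: 0.27 N m at 0, 0.66 N m at 1.30 (4 and 10 N at the waist).
- cage_waist (a point): Point on the arm's centre line between its two black jockey wheels: 68 mm from the pivot axis, 63 mm above the bench; x outward along the arm, y counter-clockwise. Arm: grey plates 26 mm wide (y +-13), 54 to 72 mm above the bench; wheels of radius 20 mm centred 36 and 100 mm from the pivot, so it ends at 120 mm. Between them on either side is a notch 38 mm long, 6 mm deep, for a finger.
- cage_pivot (a point): The pivot axis of the cage, 63 mm above the bench (mid thickness of the arm); same axes as the clamp. Fixed.
- shelf_row (a point): Centre of the top of the low wooden shelf, 60 mm above the bench; the shelf is fixed, 120 mm deep along x and 280 mm long along y. A thin yellow line runs along y through this point: the line of the row.
- tin_green: A closed round tin, 44 mm across and 80 mm tall, about 0.15 kg, with a green label band round its lower half and a plain metal lid; origin at the centre of its underside, z up along its axis. Starts on the bench near the clamp, perhaps in the sweep of the arm.
- tin_blue: A closed round tin, 44 mm across and 80 mm tall, about 0.15 kg, with a blue label band round its lower half and a plain metal lid; origin at the centre of its underside, z up along its axis. Starts on the bench near the clamp, perhaps in the sweep of the arm.
- tin_yellow: A closed round tin, 44 mm across and 80 mm tall, about 0.15 kg, with a yellow label band round its lower half and a plain metal lid; origin at the centre of its underside, z up along its axis. Already stands on the shelf, on the yellow line, somewhere along it.
- cassette: Stack of steel sprockets lying flat, 100 mm across, 27 mm tall; origin under its centre. Leave it.
- pedal: Orange bicycle pedal, about 90 x 115 x 18 mm, lying flat; origin under its centre. Leave it.
- screwdriver: Screwdriver lying on the bench; origin under its middle. Leave it.

How it is judged:
On the way:
1. the green, blue and yellow tins stand in one row on the shelf's line, let go (x of tin_green in the frame of shelf_row between -0.016 and 0.016 m and y of tin_green in the frame of shelf_row between -0.14 and 0.14 m and z of tin_green in the frame of shelf_row between -0.006 and 0.008 m and angle between each of tin_green, tin_blue, tin_yellow's own z axis and vertical below 0.15 rad and linear speed of each of tin_green, tin_blue, tin_yellow below 0.03 m/s and contact force between each of the arm, the fingers and tin_green below 0.2 N and x of tin_blue in the frame of shelf_row between -0.016 and 0.016 m and y of tin_blue in the frame of shelf_row between -0.14 and 0.14 m and z of tin_blue in the frame of shelf_row between -0.006 and 0.008 m and contact force between each of the arm, the fingers and tin_blue below 0.2 N and x of tin_yellow in the frame of shelf_row between -0.016 and 0.016 m and y of tin_yellow in the frame of shelf_row between -0.14 and 0.14 m and z of tin_yellow in the frame of shelf_row between -0.006 and 0.008 m and contact force between each of the arm, the fingers and tin_yellow below 0.2 N and ((horizontal distance between tin_green and tin_blue below 0.07 m and horizontal distance between tin_green and tin_yellow below 0.07 m) or (horizontal distance between tin_blue and tin_green below 0.07 m and horizontal distance between tin_blue and tin_yellow below 0.07 m) or (horizontal distance between tin_yellow and tin_green below 0.07 m and horizontal distance between tin_yellow and tin_blue below 0.07 m))), for 0.2 s.
At the end, for the whole second after the job is handed in: All three tins upright on the shelf, each within 16 mm of the yellow line, neighbours' centres under 70 mm apart, untouched, at rest; the cage arm still, within 0.08 rad of its stop (joint above 1.22), held by the fingers with over 2 N and propped by nothing else (all of step 1 and value of joint cage above 1.22 rad and contact force between the fingers and cage above 2 N and velocity of joint cage between -0.1 and 0.1 rad/s and contact force between cage and cassette below 0.1 N and contact force between cage and pedal below 0.1 N and contact force between cage and screwdriver below 0.1 N); the arm keeps its last pose, push and grip.
It fails at once if the cassette is moved more than 30 mm (distance of cassette from where it was at the start of the episode above 0.03 m).
It fails at once if the pedal is moved more than 30 mm (distance of pedal from where it was at the start of the episode above 0.03 m).
It fails at once if the screwdriver is moved more than 30 mm (distance of screwdriver from where it was at the start of the episode above 0.03 m).
It also fails if it takes over 72 s, if anything falls off the work surface, if the arm or the gripper's body presses on something with over 40 N, if the wrist force passes 120 N, or if a joint passes its speed limit or range.

## Working session

There is one attempt and no reset: what is moved stays moved. The work goes in short steps, Python scripts to look and compute and a tool call to move; the robot and the scene stay as the last step left them, time stands still between calls to the robot, and variables do not carry over. Pictures are saved under pics/ and viewed, at most 10 in all, crops included, and the job is handed in when it is done.

Besides the shell and the picture viewer there is one more tool, called after "Request:" by a JSON object that holds its "method" and its "body", one argument or row to a line. play_rows: Moves the arm, as the interface text tells. Shifts and turns lie within -1 to 1; 1 stands for 5 cm of shift or 8 degrees of turn. Its arguments: {"type":"object","properties":{"commands":{"type":"string"}},"required":["commands"]}

```bash
mkdir -p pics
cat > h.py <<'E'
import numpy as np, cv2
from plant import sensors, grab_frame, get_calibration, env
def cloud(name):
    pic,d=grab_frame(name); c=get_calibration(name)
    K=np.array([[c['fx'],0,c['cx']],[0,c['fy'],c['cy']],[0,0,1]]); h,w=d.shape
    uv=np.stack(np.meshgrid(np.arange(w),np.arange(h)),-1).reshape(-1,1,2).astype(np.float64)
    n=cv2.undistortPoints(uv,K,np.array(c['dist'],float)).reshape(h,w,2)
    p=np.stack([n[...,0]*d,-n[...,1]*d,-d],-1)
    R=np.array(c['rotation']).reshape(3,3)
    P=p@R.T+np.array(c['eye']); P[d==0]=np.nan
    return pic,P
E
python3 - <<'E'
from h import *
print(sensors.get_state())
for n in("scene","top"):
    pic,P=cloud(n); cv2.imwrite(f"pics/{n}0.png",pic[...,::-1]); np.save(f"{n}0.npy",P); print(get_calibration(n)['eye'])
E
```

```text
{'clock': 0.0, 'joints': array([ 1.18784214,  0.53714513, -0.00447514,  1.53883634,  0.00258219,
        1.06727681, -0.07118994]), 'dq': array([ 0.00096597,  0.00143125, -0.00074463, -0.00015466, -0.00163105,
       -0.0010011 ,  0.00106278]), 'joint_torque': array([ 2.44682542e-04, -5.70977032e+01,  9.91115682e-01, -2.51601380e+01,
       -5.62227017e-02,  1.79267605e-02,  1.72632772e-04]), 'tool_pos': array([ 0.20229148, -0.61709718,  0.23786668]), 'orientation': array([-3.10064543e+00, -4.95385188e-01,  5.46914929e-04]), 'force': array([-0.15476693,  0.01114003, -0.89887022]), 'torque': array([ 0.0200424 , -0.00025279,  0.01171661]), 'gripper_force': 0.0, 'opening': 0.08800260934815286}Traceback (most recent call last):
  File "<stdin>", line 4, in <module>
  File "h.py", line 9, in cloud
    R=np.array(c['rotation']).reshape(3,3)
ValueError: cannot reshape array of size 3 into shape (3,3)
```

```bash
sed -i "s/R=np.array.*/R=cv2.Rodrigues(np.array(c['rotation'],float))[0]/" h.py
python3 - <<'E'
from h import *
for n in("scene","top"):
    pic,P=cloud(n); cv2.imwrite(f"pics/{n}0.png",pic[...,::-1]); np.save(f"{n}0.npy",P); print(get_calibration(n)['eye'])
E
```

```text
[ 0.96490988 -0.53038679  1.09721096]
[0.46945467 0.03958992 1.23901796]
```

View pics/top0.png

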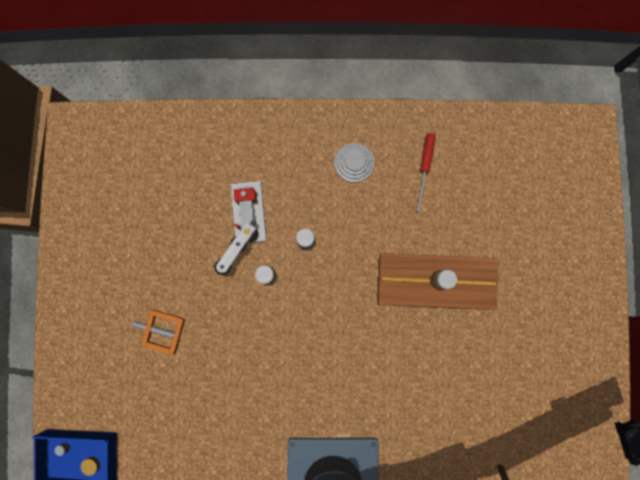

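View pics/scene0.png

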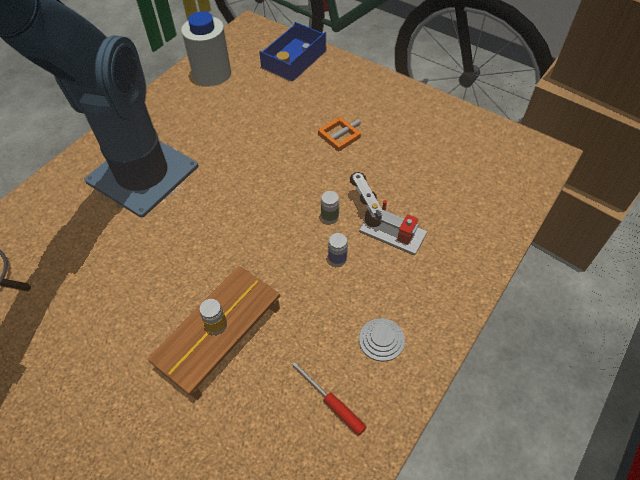

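The top view shows blue tin (305,239), green tin (264,275), yellow tin (446,280) on the shelf line (383,279)-(495,284), pivot ~(250,230), arm tip (222,267). Scene view confirms green near the arm, blue nearer the cassette. Now measuring.

Run:
```python
import numpy as np, cv2
P=np.load('top0.npy'); S=np.load('scene0.npy'); pic=cv2.imread('pics/top0.png')
def circ(u,v,zlo,zhi,r=16):
    q=P[v-r:v+r,u-r:u+r].reshape(-1,3); q=q[(q[:,2]>zlo)&(q[:,2]<zhi)]
    return len(q),np.round(np.nanmedian(q,0),4),np.round((np.nanmin(q,0)+np.nanmax(q,0))/2,4),np.round(np.nanmax(q,0)-np.nanmin(q,0),4)
print('green',circ(264,275,.07,.09)); print('blue',circ(305,239,.07,.09)); print('yel',circ(446,280,.13,.15))
A=S.reshape(-1,3)
for n,c,z in(('green',(.56,.13),0.07),('blue',(.6,.03),.07)):
    pass
# shelf
q=P[240:320,370:510].reshape(-1,3); q=q[(q[:,2]>.05)&(q[:,2]<.07)]
b=cv2.minAreaRect(q[:,:2].astype(np.float32)); print('shelf',b)
hsv=cv2.cvtColor(pic,cv2.COLOR_BGR2HSV)
m=(hsv[...,0]>19)&(hsv[...,0]<32)&(hsv[...,1]>160)&(hsv[...,2]>130); m[:255]=0;m[:,:378]=0;m[305:]=0;m[:,500:]=0
l=P[m]; l=l[(l[:,2]>.05)&(l[:,2]<.07)]; print('line',len(l),cv2.fitLine(l[:,:2].astype(np.float32),2,0,.01,.01).ravel())
# cage arm
q=P[215:280,205:265].reshape(-1,3); q=q[(q[:,2]>.05)&(q[:,2]<.09)]
print('cage',len(q),cv2.minAreaRect(q[:,:2].astype(np.float32)))
for uv in[(222,267),(250,231),(244,195),(238,244),(262,183),(232,185),(265,240),(234,226),(353,162),(162,333)]: print(uv,np.round(P[uv[1],uv[0]],4))
for uv in[(357,179),(375,207),(379,219)]: print('s',uv,np.round(S[uv[1],uv[0]],4))
big=cv2.resize(pic[170:295,190:330],None,fx=5.5,fy=4.7*5.5/4.7*1.0/1.15*1.0 if 0 else 4.7,interpolation=cv2.INTER_CUBIC); cv2.imwrite('pics/crop1.png',big)
```

```text
green (255, array([0.498 , 0.1621, 0.0794]), array([0.4971, 0.1617, 0.0779]), array([0.0391, 0.0394, 0.0137]))
blue (256, array([0.5816, 0.0694, 0.0791]), array([0.5826, 0.0684, 0.0772]), array([0.0397, 0.0393, 0.0135]))
yel (289, array([ 0.487 , -0.2438,  0.139 ]), array([ 0.4872, -0.2441,  0.1386]), array([0.0395, 0.0415, 0.0171]))
shelf ((0.4835565388202667, -0.24504010379314423), (0.28127428889274597, 0.12039084732532501), 87.55219268798828)
line 123 [ 0.0441811   0.99902356  0.48406547 -0.24840976]
cage 1038 ((0.5623213052749634, 0.21928882598876953), (0.15201063454151154, 0.11757926642894745), 0.31518155336380005)
(222, 267) [0.514  0.2595 0.0695]
(250, 231) [0.5977 0.1951 0.0734]
(244, 195) [0.6834 0.2115 0.0677]
(238, 244) [0.5673 0.2226 0.073 ]
(262, 183) [ 7.263e-01  1.771e-01 -6.000e-04]
(232, 185) [0.7191 0.2504 0.0096]
(265, 240) [0.5828 0.1665 0.009 ]
(234, 226) [0.609  0.2322 0.076 ]
(353, 162) [ 0.7755 -0.0483  0.0193]
(162, 333) [0.3548 0.415  0.0103]
s (357, 179) [0.5171 0.2534 0.0686]
s (375, 207) [0.601  0.2016 0.0708]
s (379, 219) [0.6237 0.1843 0.0592]
```

View pics/crop1.png

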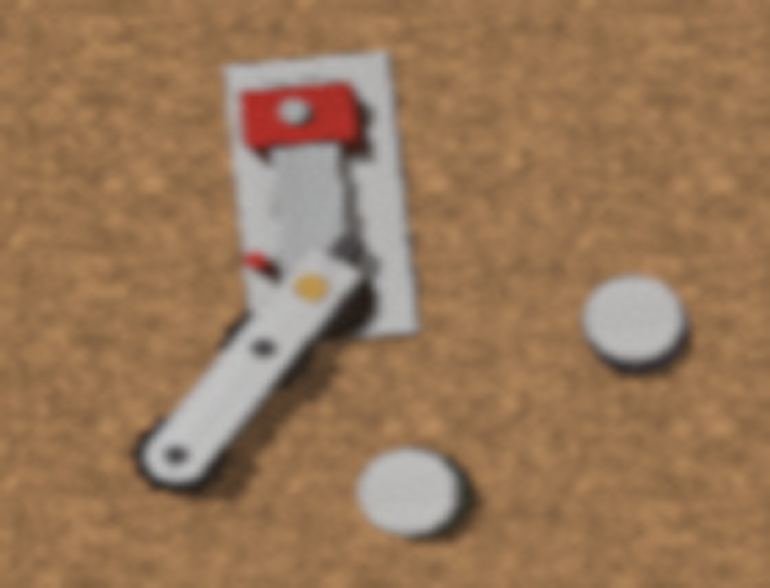

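The crop shows the arm from its gold pivot at crop (311,288), i.e. px (246.5,231), to the end wheel at px (222,267). The green tin lies in the sweep. The helper below works out each move in tool units.

```bash
cat > plan.py <<'E'
"""plan(target xyz, yaw in deg of tool y axis, rows) -> rows in tool units from the measured pose"""
import sys; from h import *
from scipy.spatial.transform import Rotation as Ro
def plan(pos,yaw,n,tol=0):
    s=sensors.get_state(); p=s['tool_pos'].copy(); R=Ro.from_rotvec(s['orientation'])
    a=np.radians(yaw); y=np.array([np.cos(a),np.sin(a),0]); z=np.array([0,0,-1.]); x=np.cross(y,z)
    T=Ro.from_matrix(np.stack([x,y,z],1)); pos=np.array(pos,float); out=[]
    for i in range(n):
        k=n-i
        d=np.round(R.inv().apply((pos-p)/k)/.05,2); w=np.round((R.inv()*T).as_rotvec()/k/np.radians(8),2)
        out.append(' '.join(f'{v:g}' for v in [*d,*w])); p=p+R.apply(d*.05); R=R*Ro.from_rotvec(w*np.radians(8))
    print('t',round(s['clock'],2),'p',s['tool_pos'].round(4),'yaw',np.degrees(np.arctan2(*Ro.from_rotvec(s['orientation']).as_matrix()[1::-1,1])).round(1),
      'j',s['joints'].round(2),'F',s['force'].round(1),'op',round(s['opening'],4))
    print('; '.join(out)); print('end',p.round(4))
if __name__=='__main__':
    v=[float(q) for q in sys.argv[1:]]; plan(v[:3],v[3],int(v[4]))
E
python3 plan.py .583 .069 .22 -2.5 24
```

```text
t 0.15 p [ 0.2024 -0.6172  0.2381] yaw -71.8 j [ 1.19  0.54 -0.    1.54  0.    1.07 -0.07] F [-0.5 -0.7 -0.1] op 0.088
0.48 -0.44 0.02 -0 -0 -0.36; 0.5 -0.42 0.02 -0 -0 -0.36; 0.52 -0.39 0.02 -0 -0 -0.36; 0.54 -0.37 0.01 -0 -0 -0.36; 0.56 -0.34 0.02 -0 -0 -0.36; 0.58 -0.31 0.01 -0 -0 -0.36; 0.59 -0.28 0.02 -0 -0 -0.36; 0.6 -0.25 0.01 -0 -0 -0.36; 0.62 -0.22 0.02 -0 -0 -0.36; 0.63 -0.19 0.01 -0 -0 -0.36; 0.63 -0.16 0.02 -0 -0 -0.36; 0.64 -0.13 0.01 -0 -0 -0.36; 0.65 -0.09 0.02 -0 -0 -0.36; 0.65 -0.06 0.01 -0 -0 -0.36; 0.65 -0.03 0.02 -0 -0 -0.36; 0.65 0 0.01 -0 -0 -0.36; 0.65 0.04 0.02 -0 -0 -0.36; 0.65 0.07 0.01 -0 -0 -0.36; 0.65 0.1 0.02 -0 -0 -0.36; 0.64 0.13 0.01 -0 -0 -0.37; 0.63 0.17 0.02 -0 -0 -0.36; 0.63 0.2 0.01 -0 -0 -0.37; 0.61 0.23 0.02 -0 -0 -0.36; 0.61 0.26 0.01 -0 -0.01 -0.37
end [0.583  0.0692 0.2202]
```

Request:
{"method": "play_rows", "body": {
  "commands": "0.48 -0.44 0.02 0 0 -0.36 1; 0.5 -0.42 0.02 0 0 -0.36 1; 0.52 -0.39 0.02 0 0 -0.36 1; 0.54 -0.37 0.01 0 0 -0.36 1; 0.56 -0.34 0.02 0 0 -0.36 1; 0.58 -0.31 0.01 0 0 -0.36 1; 0.59 -0.28 0.02 0 0 -0.36 1; 0.6 -0.25 0.01 0 0 -0.36 1"
}}

```text
clock: 1.15
tool_pos: [0.3302, -0.388, 0.2321]
orientation: [-2.939, -1.109, 0.0]
force: [-0.3, 0.1, 0.2]
opening: 0.088
gripper_force: 0.0
```

Request:
{"method": "play_rows", "body": {
  "commands": "0.62 -0.22 0.02 0 0 -0.36 1; 0.63 -0.19 0.01 0 0 -0.36 1; 0.63 -0.16 0.02 0 0 -0.36 1; 0.64 -0.13 0.01 0 0 -0.36 1; 0.65 -0.09 0.02 0 0 -0.36 1; 0.65 -0.06 0.01 0 0 -0.36 1; 0.65 -0.03 0.02 0 0 -0.36 1; 0.65 0 0.01 0 0 -0.36 1"
}}

```text
clock: 2.15
tool_pos: [0.4567, -0.1593, 0.2261]
orientation: [-2.659, -1.673, 0.0]
force: [-0.4, -0.1, -0.0]
opening: 0.0882
gripper_force: 0.0
```

Request:
{"method": "play_rows", "body": {
  "commands": "0.65 0.04 0.02 0 0 -0.36 1; 0.65 0.07 0.01 0 0 -0.36 1; 0.65 0.1 0.02 0 0 -0.36 1; 0.64 0.13 0.01 0 0 -0.37 1; 0.63 0.17 0.02 0 0 -0.36 1; 0.63 0.2 0.01 0 0 -0.37 1; 0.61 0.23 0.02 0 0 -0.36 1; 0.61 0.26 0.01 0 0 -0.37 1"
}}

```text
clock: 3.15
tool_pos: [0.5833, 0.07, 0.22]
orientation: [-2.267, -2.175, 0.001]
force: [-0.1, 0.1, 0.4]
opening: 0.0881
gripper_force: 0.0
```

```bash
python3 plan.py .583 .069 .035 -2.5 6
```

```text
t 3.15 p [0.5833 0.07   0.22  ] yaw -2.4 j [ 0.18  0.5  -0.51  1.7   0.28  1.01 -0.47] F [-0.1  0.1  0.4] op 0.0881
-0 -0 0.62 -0 0 0; -0 -0 0.62 -0 0 0; -0.01 -0 0.61 -0 0 0; -0 -0 0.62 -0 0 0.01; -0.01 -0 0.61 -0 0 0; -0 -0 0.62 -0 0 0.01
end [0.5832 0.069  0.035 ]
```

Request:
{"method": "play_rows", "body": {
  "commands": "0 0 0.62 0 0 0 1; 0 0 0.62 0 0 0 1; -0.01 0 0.61 0 0 0 1; 0 0 0.62 0 0 0 1; -0.01 0 0.61 0 0 0 1; 0 0 0.62 0 0 0 1; 0 0 0 0 0 0 0.3; 0 0 0 0 0 0 0.3"
}}

```text
clock: 4.15
tool_pos: [0.5836, 0.0683, 0.0362]
orientation: [2.268, 2.173, 0.002]
force: [0.5, -0.6, 0.3]
opening: 0.0701
gripper_force: 0.0
```

Request:
{"method": "play_rows", "body": {
  "commands": "0 0 0 0 0 0 0.2; 0 0 0 0 0 0 0.2; 0 0 0 0 0 0 0.2; 0 0 0 0 0 0 0.2; 0 0 -0.5 0 0 0 0.2; 0 0 -0.8 0 0 0 0.2; 0 0 -1 0 0 0 0.2; 0 0 -1 0 0 0 0.2"
}}

```text
clock: 5.15
tool_pos: [0.5822, 0.0675, 0.201]
orientation: [-2.268, -2.172, 0.002]
force: [1.2, -0.6, -2.3]
opening: 0.0429
gripper_force: 30.0
```

```bash
python3 plan.py .4825 -.301 .2 -2.5 16
```

```text
t 5.15 p [0.5822 0.0675 0.201 ] yaw -2.5 j [ 0.18  0.52 -0.51  1.72  0.3   0.97 -0.48] F [ 1.2 -0.6 -2.3] op 0.0429
-0.47 -0.1 0 -0 0 0; -0.47 -0.1 0 -0 0 0; -0.47 -0.11 0 -0 0 0; -0.46 -0.1 0 -0 0 0; -0.47 -0.11 0 -0 0 0; -0.46 -0.1 0 -0 0 0; -0.47 -0.11 0 -0 0 0; -0.46 -0.1 0 -0 0 0; -0.47 -0.11 0 -0 0 0; -0.46 -0.1 0 -0 0 0; -0.47 -0.11 0 -0 0 0; -0.46 -0.1 0.01 -0 0 0; -0.47 -0.11 0 -0 0 0; -0.46 -0.1 0.01 -0 0 0; -0.47 -0.11 0 -0.01 0 0; -0.46 -0.1 0.01 -0 0 0
end [ 0.4827 -0.301   0.1998]
```

Request:
{"method": "play_rows", "body": {
  "commands": "-0.47 -0.1 0 0 0 0 0.2; -0.47 -0.1 0 0 0 0 0.2; -0.47 -0.11 0 0 0 0 0.2; -0.46 -0.1 0 0 0 0 0.2; -0.47 -0.11 0 0 0 0 0.2; -0.46 -0.1 0 0 0 0 0.2; -0.47 -0.11 0 0 0 0 0.2; -0.46 -0.1 0 0 0 0 0.2"
}}

```text
clock: 6.15
tool_pos: [0.5325, -0.1175, 0.1997]
orientation: [-2.268, -2.172, 0.001]
force: [0.3, 1.1, -2.0]
opening: 0.0431
gripper_force: 30.0
```

Request:
{"method": "play_rows", "body": {
  "commands": "-0.47 -0.11 0 0 0 0 0.2; -0.46 -0.1 0 0 0 0 0.2; -0.47 -0.11 0 0 0 0 0.2; -0.46 -0.1 0 0 0 0 0.2; -0.47 -0.11 0 0 0 0 0.2; -0.46 -0.1 0 0 0 0 0.2; -0.47 -0.11 0 0 0 0 0.2; -0.46 -0.1 0 0 0 0 0.2"
}}

```text
clock: 7.15
tool_pos: [0.4826, -0.3012, 0.1996]
orientation: [-2.268, -2.172, 0.001]
force: [-0.3, -0.6, -1.5]
opening: 0.0431
gripper_force: 30.0
```

```bash
python3 plan.py .4825 -.301 .098 -2.5 6
```

```text
t 7.15 p [ 0.4826 -0.3012  0.1996] yaw -2.5 j [ 0.81  0.48 -0.44  1.77  0.25  0.94  0.23] F [-0.3 -0.6 -1.5] op 0.0431
0 0 0.34 -0 -0 0; 0 0 0.34 -0 -0 0; 0 0 0.34 -0 -0 0; 0 0 0.34 -0 -0 0; 0 0 0.34 -0 -0 0; 0 0 0.33 -0.01 -0 0
end [ 0.4824 -0.3012  0.0981]
```

Request:
{"method": "play_rows", "body": {
  "commands": "0 0 0.34 0 0 0 0.2; 0 0 0.34 0 0 0 0.2; 0 0 0.34 0 0 0 0.2; 0 0 0.34 0 0 0 0.2; 0 0 0.34 0 0 0 0.2; 0 0 0.3 0 0 0 0.2; 0 0 0.05 0 0 0 0.2; 0 0 0 0 0 0 0.2"
}}

```text
clock: 8.15
tool_pos: [0.4837, -0.3008, 0.0978]
orientation: [2.269, 2.173, 0.0]
force: [-0.3, -0.1, -2.8]
opening: 0.0434
gripper_force: 30.0
```

Request:
{"method": "play_rows", "body": {
  "commands": "0 0 0.02 0 0 0 0.2; 0 0 0.02 0 0 0 0.2; 0 0 0 0 0 0 0.2; 0 0 0 0 0 0 0.8; 0 0 0 0 0 0 0.9; 0 0 0 0 0 0 0.9; 0 0 0 0 0 0 1; 0 0 -0.2 0 0 0 1"
}}

```text
clock: 9.15
tool_pos: [0.483, -0.3005, 0.1055]
orientation: [-2.268, -2.172, 0.001]
force: [-0.9, -0.6, 0.4]
opening: 0.088
gripper_force: 0.0
```

Request:
{"method": "play_rows", "body": {
  "commands": "0 0 -0.3 0 0 0 1; 0 0 -0.5 0 0 0 1; 0 0 -0.8 0 0 0 1; 0 0 -0.8 0 0 0 1; 0.2 0 0 0 0 0 1; 0.5 0 0 0 0 0 1; 0.6 0 0 0 0 0 1; 0.6 0 0 0 0 0 1"
}}

```text
clock: 10.15
tool_pos: [0.4871, -0.2044, 0.2254]
orientation: [-2.268, -2.172, 0.0]
force: [0.2, 0.5, 1.0]
opening: 0.0882
gripper_force: 0.0
```

```bash
python3 plan.py .498 .162 .2 -2.5 8
python3 plan.py .498 .162 .2 -2.5 13
python3 - <<'E'
from h import *
pic,P=cloud("top"); cv2.imwrite("pics/top1.png",cv2.resize(pic[230:330,360:520,::-1],None,fx=5,fy=5))
E
```

```text
t 10.15 p [ 0.4871 -0.2044  0.2254] yaw -2.5 j [ 0.7   0.39 -0.49  1.85  0.22  0.96  0.07] F [0.2 0.5 1. ] op 0.0882
0.92 -0.01 0.06 -0 -0 0; 0.92 -0.01 0.06 -0 -0 0; 0.92 -0.01 0.07 -0 -0 0; 0.91 -0.01 0.06 -0 -0 0; 0.92 -0.01 0.07 -0 -0 0; 0.91 -0.02 0.06 -0 -0 0; 0.92 -0.01 0.07 -0 -0 0; 0.91 -0.02 0.06 -0.01 -0 0
end [0.4979 0.162  0.2001]
t 10.15 p [ 0.4871 -0.2044  0.2254] yaw -2.5 j [ 0.7   0.39 -0.49  1.85  0.22  0.96  0.07] F [0.2 0.5 1. ] op 0.0882
0.56 -0.01 0.04 -0 -0 0; 0.56 -0.01 0.04 -0 -0 0; 0.56 -0.01 0.04 -0 -0 0; 0.57 -0.01 0.04 -0 -0 0; 0.56 -0.01 0.04 -0 -0 0; 0.57 -0.01 0.04 -0 -0 0; 0.56 -0.01 0.04 -0 -0 0; 0.57 -0 0.04 -0 -0 0; 0.56 -0.01 0.04 -0 -0 0; 0.57 -0 0.04 -0 -0 0; 0.56 -0.01 0.04 -0 -0 0; 0.57 -0 0.04 -0 -0 0; 0.56 -0.01 0.03 -0.01 -0 0
end [0.4979 0.162  0.2001]
```

View pics/top1.png

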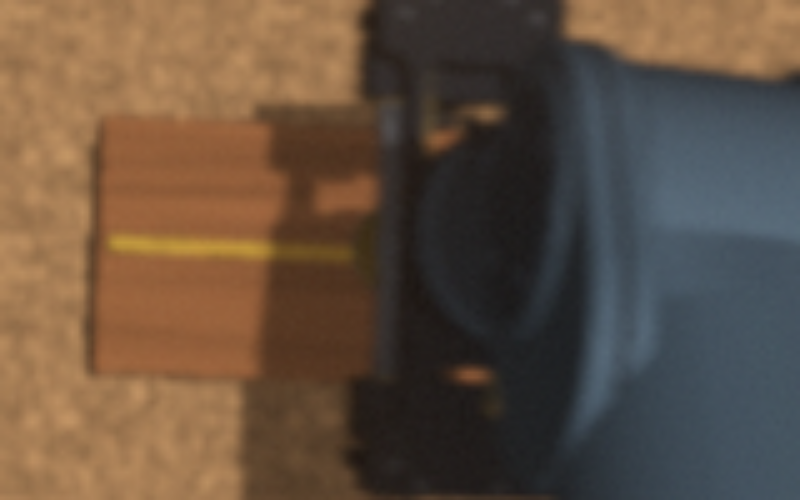

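The arm hides the tins in this picture, so I'll check them later. Next is the green tin.

Request:
{"method": "play_rows", "body": {
  "commands": "0.56 -0.01 0.04 0 0 0 1; 0.8 -0.01 0.06 0 0 0 1; 1 -0.01 0.07 0 0 0 1; 1 -0.01 0.07 0 0 0 1; 1 -0.01 0.07 0 0 0 1; 1 -0.02 0.07 0 0 0 1; 1 -0.02 0.07 0 0 0 1; 0.97 -0.02 0.06 0 0 0 1"
}}

```text
clock: 11.2
tool_pos: [0.4974, 0.1621, 0.1999]
orientation: [-2.269, -2.173, 0.001]
force: [0.2, -0.6, -0.3]
opening: 0.0881
gripper_force: 0.0
```

```bash
python3 plan.py .498 .162 .0355 -2.5 6
python3 - <<'E'
from h import *
pic,P=cloud("top")
def circ(u,v,zlo,zhi,r=16):
    q=P[v-r:v+r,u-r:u+r].reshape(-1,3); q=q[(q[:,2]>zlo)&(q[:,2]<zhi)]
    return len(q),np.round(np.nanmedian(q,0),4),np.round((np.nanmin(q,0)+np.nanmax(q,0))/2,4)
print('yel',circ(446,280,.132,.145)); print('blue',circ(472,283,.132,.145)); cv2.imwrite("pics/top2.png",cv2.resize(pic[170:330,190:520,::-1],None,fx=2.4,fy=2.4))
E
```

```text
t 11.2 p [0.4974 0.1621 0.1999] yaw -2.5 j [ 0.07  0.44 -0.59  1.88  0.3   0.91 -0.71] F [ 0.2 -0.6 -0.3] op 0.0881
0 0 0.55 -0 0 0; 0 0 0.55 -0 0 0; 0 0 0.55 -0 0 0; 0 0 0.55 -0 0 0; 0 0.01 0.54 -0 0 0; 0 0 0.55 -0 0 0
end [0.4979 0.162  0.0354]
yel (275, array([ 0.487 , -0.244 ,  0.1391]), array([ 0.487 , -0.244 ,  0.1387]))
blue (277, array([ 0.4848, -0.2998,  0.1393]), array([ 0.4848, -0.2919,  0.138 ]))
```

View pics/top2.png

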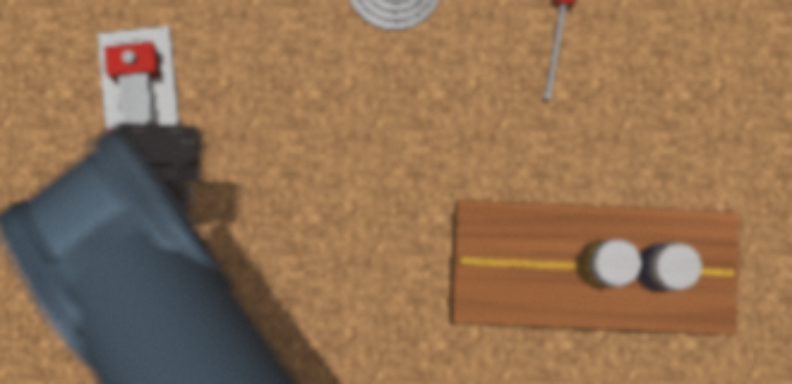

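Blue stands beside yellow on the line, crop (679,266) and (617,263), with centres 56 mm apart. Now I'll grasp the green tin.

Request:
{"method": "play_rows", "body": {
  "commands": "0 0 0.55 0 0 0 1; 0 0 0.55 0 0 0 1; 0 0 0.55 0 0 0 1; 0 0 0.55 0 0 0 1; 0 0.01 0.54 0 0 0 1; 0 0 0.55 0 0 0 1; 0 0 0 0 0 0 0.3; 0 0 0 0 0 0 0.3"
}}

```text
clock: 12.25
tool_pos: [0.4988, 0.1607, 0.0365]
orientation: [2.269, 2.173, 0.001]
force: [-0.1, -0.3, 0.1]
opening: 0.0704
gripper_force: 0.0
```

Request:
{"method": "play_rows", "body": {
  "commands": "0 0 0 0 0 0 0.2; 0 0 0 0 0 0 0.2; 0 0 0 0 0 0 0.2; 0 0 0 0 0 0 0.2; 0 0 -0.5 0 0 0 0.2; 0 0 -0.8 0 0 0 0.2; 0 0 -1 0 0 0 0.2; 0 0 -1 0 0 0 0.2"
}}

```text
clock: 13.25
tool_pos: [0.4979, 0.1603, 0.2018]
orientation: [-2.268, -2.172, 0.002]
force: [-0.0, 0.6, -0.4]
opening: 0.043
gripper_force: 30.0
```

```bash
python3 plan.py .486 -.187 .2 -2.5 14
```

```text
t 13.25 p [0.4979 0.1603 0.2018] yaw -2.5 j [ 0.08  0.44 -0.6   1.88  0.31  0.92 -0.71] F [-0.   0.6 -0.4] op 0.043
-0.5 0 0 -0 0 0; -0.5 0 0 -0 0 0; -0.5 0.01 0 -0 0 0; -0.5 0 0 -0 0 0; -0.49 0.01 0 -0 0 0; -0.5 0 0 -0 0 0; -0.49 0.01 0 -0 0 0; -0.5 0 0.01 -0 0 0; -0.49 0.01 0 -0 0 0; -0.5 0 0.01 -0 0 0; -0.49 0.01 0 -0 0 0; -0.5 0 0.01 -0 0 0; -0.49 0.01 0 -0 0 0; -0.5 0 0.01 -0.01 0 0
end [ 0.4858 -0.1871  0.1999]
```

Request:
{"method": "play_rows", "body": {
  "commands": "-0.5 0 0 0 0 0 0.2; -0.5 0 0 0 0 0 0.2; -0.5 0.01 0 0 0 0 0.2; -0.5 0 0 0 0 0 0.2; -0.49 0.01 0 0 0 0 0.2; -0.5 0 0 0 0 0 0.2; -0.49 0.01 0 0 0 0 0.2; -0.5 0 0.01 0 0 0 0.2"
}}

```text
clock: 14.25
tool_pos: [0.4909, -0.0392, 0.1999]
orientation: [-2.269, -2.173, 0.001]
force: [-0.2, 0.5, -0.6]
opening: 0.0428
gripper_force: 30.0
```

Request:
{"method": "play_rows", "body": {
  "commands": "-0.49 0.01 0 0 0 0 0.2; -0.5 0 0.01 0 0 0 0.2; -0.49 0.01 0 0 0 0 0.2; -0.5 0 0.01 0 0 0 0.2; -0.49 0.01 0 0 0 0 0.2; -0.5 0 0.01 0 0 0 0.2; 0 0 0 0 0 0 0.2; 0 0 0 0 0 0 0.2"
}}

```text
clock: 15.25
tool_pos: [0.4863, -0.1856, 0.1985]
orientation: [-2.267, -2.173, -0.0]
force: [0.4, 0.9, -1.4]
opening: 0.0429
gripper_force: 30.0
```

```bash
python3 plan.py .486 -.187 .0975 -2.5 6
```

```text
t 15.25 p [ 0.4863 -0.1856  0.1985] yaw -2.4 j [ 0.69  0.42 -0.51  1.89  0.26  0.9   0.01] F [ 0.4  0.9 -1.4] op 0.0429
-0 -0 0.34 -0 -0 0; -0.01 -0 0.34 -0 -0 0; -0 -0 0.33 -0 -0 0; -0.01 -0 0.34 -0 -0 0; -0 -0 0.33 -0 -0 0; -0.01 -0 0.34 -0 -0.01 0.01
end [ 0.4862 -0.187   0.0975]
```

Request:
{"method": "play_rows", "body": {
  "commands": "0 0 0.34 0 0 0 0.2; -0.01 0 0.34 0 0 0 0.2; 0 0 0.33 0 0 0 0.2; -0.01 0 0.34 0 0 0 0.2; 0 0 0.33 0 0 0 0.2; -0.01 0 0.3 0 0 0 0.2; 0 0 0.05 0 0 0 0.2; 0 0 0.02 0 0 0 0.2"
}}

```text
clock: 16.25
tool_pos: [0.4866, -0.1883, 0.0963]
orientation: [2.269, 2.173, 0.0]
force: [1.0, -0.3, -1.1]
opening: 0.0432
gripper_force: 30.0
```

Request:
{"method": "play_rows", "body": {
  "commands": "0 0 0.02 0 0 0 0.2; 0 0 0 0 0 0 0.2; 0 0 0 0 0 0 0.2; 0 0 0 0 0 0 0.8; 0 0 0 0 0 0 0.9; 0 0 0 0 0 0 0.9; 0 0 0 0 0 0 1; 0 0 -0.2 0 0 0 1"
}}

```text
clock: 17.25
tool_pos: [0.4858, -0.1881, 0.105]
orientation: [-2.268, -2.172, 0.001]
force: [0.3, -0.5, -0.1]
opening: 0.0877
gripper_force: 0.0
```

Request:
{"method": "play_rows", "body": {
  "commands": "0 0 -0.3 0 0 0 1; 0 0 -0.5 0 0 0 1; 0 0 -0.8 0 0 0 1; 0 0 -0.8 0 0 0 1; 0.2 0 0 0 0 0 1; 0.5 0 0 0 0 0 1; 0.6 0 0 0 0 0 1; 0.6 0 0 0 0 0 0"
}}

```text
clock: 18.25
tool_pos: [0.4899, -0.0921, 0.225]
orientation: [-2.268, -2.172, 0.001]
force: [0.2, 0.5, 0.3]
opening: 0.0802
gripper_force: 0.0
```

```bash
python3 - <<'E'
import numpy as np
p=np.array([.5965,.2035]); 
for q,off in((0,-.060),(0,-.034),(.65,-.0305),(1.3,-.0305)):
    a=2.536+q; u=np.array([np.cos(a),np.sin(a)]); v=np.array([-u[1],u[0]]); print(q,off,(p+.068*u+off*v).round(4),'yaw',np.degrees(a-np.pi/2).round(1))
E
python3 plan.py .58 .30 .16 55.3 16
```

```text
0 -0.06 [0.5747 0.2915] yaw 55.3
0 -0.034 [0.5599 0.2702] yaw 55.3
0.65 -0.0305 [0.5272 0.231 ] yaw 92.5
1.3 -0.0305 [0.5247 0.1834] yaw 129.8
t 18.25 p [ 0.4899 -0.0921  0.225 ] yaw -2.5 j [ 0.56  0.35 -0.57  1.92  0.23  0.94 -0.16] F [0.2 0.5 0.3] op 0.0802
0.49 0.09 0.08 -0 -0 -0.45; 0.49 0.12 0.08 -0 -0 -0.45; 0.48 0.15 0.08 -0 -0 -0.45; 0.47 0.18 0.08 -0 -0 -0.45; 0.46 0.21 0.08 -0 -0 -0.45; 0.44 0.24 0.08 -0 -0 -0.45; 0.43 0.27 0.08 -0 -0 -0.45; 0.41 0.29 0.08 -0 -0 -0.45; 0.39 0.32 0.08 -0 -0 -0.45; 0.37 0.34 0.08 -0 -0 -0.45; 0.34 0.37 0.08 -0 -0 -0.45; 0.32 0.39 0.08 -0 -0 -0.45; 0.3 0.4 0.08 -0 -0 -0.46; 0.27 0.42 0.09 -0 -0 -0.45; 0.24 0.44 0.08 -0 -0 -0.46; 0.21 0.46 0.09 -0 -0.01 -0.45
end [0.5802 0.3    0.16  ]
```

```bash
sed -n 1p plan.py >/dev/null; python3 plan.py .5765 .294 .16 -124.7 16
```

```text
t 18.25 p [ 0.4899 -0.0921  0.225 ] yaw -2.5 j [ 0.56  0.35 -0.57  1.92  0.23  0.94 -0.16] F [0.2 0.5 0.3] op 0.0802
0.49 0.09 0.08 -0 0 0.95; 0.49 0.02 0.08 -0 0 0.96; 0.49 -0.04 0.08 -0 0 0.95; 0.48 -0.11 0.08 -0 0 0.96; 0.46 -0.17 0.08 -0 0 0.95; 0.44 -0.23 0.08 -0 0 0.96; 0.4 -0.29 0.08 -0 0 0.95; 0.36 -0.34 0.08 -0 0 0.96; 0.31 -0.39 0.08 -0 0 0.95; 0.26 -0.42 0.08 -0 0 0.96; 0.2 -0.45 0.08 -0 0 0.95; 0.14 -0.48 0.08 0 0 0.96; 0.07 -0.49 0.08 0 0 0.95; 0.01 -0.49 0.09 0 0 0.96; -0.06 -0.49 0.08 0 0 0.95; -0.13 -0.48 0.09 0 0.01 0.96
end [0.5762 0.2939 0.16  ]
```

Request:
{"method": "play_rows", "body": {
  "commands": "0.49 0.09 0.08 0 0 0.95 0; 0.49 0.02 0.08 0 0 0.96 0; 0.49 -0.04 0.08 0 0 0.95 0; 0.48 -0.11 0.08 0 0 0.96 0; 0.46 -0.17 0.08 0 0 0.95 0; 0.44 -0.23 0.08 0 0 0.96 0; 0.4 -0.29 0.08 0 0 0.95 0; 0.36 -0.34 0.08 0 0 0.96 0"
}}

```text
clock: 19.25
tool_pos: [0.5333, 0.1004, 0.1927]
orientation: [-3.06, -0.711, 0.002]
force: [0.2, 0.9, -0.5]
opening: 0.0013
gripper_force: 0.0
```

Request:
{"method": "play_rows", "body": {
  "commands": "0.31 -0.39 0.08 0 0 0.95 0; 0.26 -0.42 0.08 0 0 0.96 0; 0.2 -0.45 0.08 0 0 0.95 0; 0.14 -0.48 0.08 0 0 0.96 0; 0.07 -0.49 0.08 0 0 0.95 0; 0.01 -0.49 0.09 0 0 0.96 0; -0.06 -0.49 0.08 0 0 0.95 0; -0.13 -0.48 0.09 0 0.01 0.96 0"
}}

```text
clock: 20.25
tool_pos: [0.5762, 0.2932, 0.1595]
orientation: [2.997, -0.939, -0.0]
force: [-0.7, -1.2, -0.2]
opening: 0.0006
gripper_force: 0.0
```

```bash
python3 plan.py .5765 .294 .05 -124.7 6
python3 - <<'E'
from h import *
pic,P=cloud("scene"); cv2.imwrite("pics/scene1.png",pic[...,::-1])
pic,P=cloud("top")
for n,u in(('g',420),('y',446),('b',472)):
    q=P[266:296,u-12:u+12].reshape(-1,3); q=q[(q[:,2]>.132)&(q[:,2]<.145)]; print(n,len(q),np.nanmedian(q,0).round(4))
E
```

```text
t 20.25 p [0.5762 0.2932 0.1595] yaw -124.8 j [-0.49  0.62 -0.07  1.61  0.05  0.92 -2.76] F [-0.7 -1.2 -0.2] op 0.0006
-0 -0 0.36 0 -0 -0; -0 -0 0.37 0 -0 -0; -0 -0 0.36 0 -0 -0; -0 -0.01 0.37 0 -0 -0; -0 -0 0.36 0 -0 -0.01; -0.01 -0.01 0.37 0.01 -0 -0
end [0.5763 0.2942 0.05  ]
g 273 [ 0.4849 -0.1873  0.1393]
y 280 [ 0.487  -0.244   0.1397]
b 273 [ 0.4848 -0.3     0.1393]
```

View pics/scene1.png

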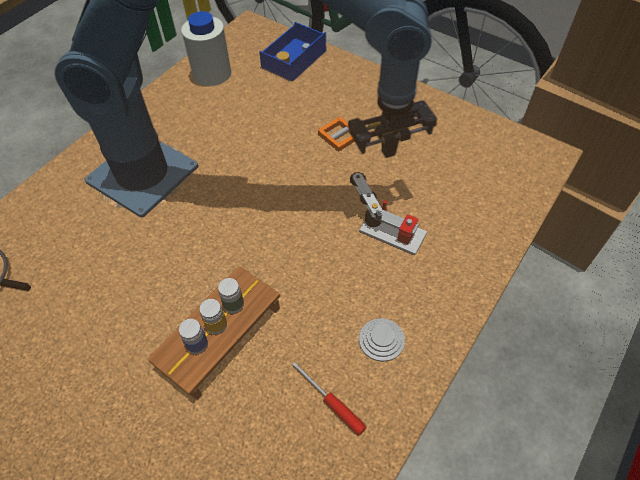

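The scene shows all three tins in a row on the line, about (192,335), (212,316) and (230,295). The gripper is over the bench on the arm's clockwise side. Joint 7 is close to its limit, so I'll turn back to yaw -108 while descending.

```bash
python3 plan.py .5765 .294 .046 -108 8
```

```text
t 20.35 p [0.5751 0.2965 0.1593] yaw -124.4 j [-0.5   0.62 -0.07  1.61  0.05  0.92 -2.76] F [-0.8  0.1  0.2] op 0.0003
0.01 0 0.28 -0 0 -0.26; 0.01 0 0.28 -0 0 -0.26; 0.01 0 0.28 -0 0 -0.25; 0 0.01 0.29 -0 0 -0.26; 0 0 0.28 -0 0 -0.25; 0.01 0.01 0.29 -0 0 -0.26; 0 0.01 0.28 -0 0 -0.25; 0.01 0 0.29 -0 0 -0.26
end [0.5766 0.294  0.0458]
```

Request:
{"method": "play_rows", "body": {
  "commands": "0 0 0 0 0 -0.6 0; 0.01 0 0.2 0 0 -0.6 0; 0.01 0 0.38 0 0 -0.5 0; 0.01 0.01 0.38 0 0 -0.35 0; 0.01 0.01 0.38 0 0 0 0; 0 0 0.38 0 0 0 0; 0 0 0.38 0 0 0 0; 0 0 0.17 0 0 0 0"
}}

```text
clock: 21.35
tool_pos: [0.5778, 0.2903, 0.0451]
orientation: [3.1, -0.5, -0.0]
force: [-0.1, 0.0, 0.2]
opening: 0.0004
gripper_force: 0.0
```

```bash
cat > push.py <<'E'
"""rows along the push arc: push.py q0 q1 n off yaw0 yaw1"""
import sys; from plan import *
q0,q1,n,off,y0,y1=[float(v) for v in sys.argv[1:]]; n=int(n)
s=sensors.get_state(); p=s['tool_pos'].copy(); R=Ro.from_rotvec(s['orientation']); out=[]
print(s['clock'],p.round(4),s['joints'].round(2),s['force'].round(1))
for i in range(1,n+1):
    f=i/n; a=2.536+q0+(q1-q0)*f; u=np.array([np.cos(a),np.sin(a),0]); v=np.array([-u[1],u[0],0])
    t=np.array([.5965,.2035,.046])+.068*u+off*v; b=np.radians(y0+(y1-y0)*f); y=np.array([np.cos(b),np.sin(b),0]); z=np.array([0,0,-1.])
    T=Ro.from_matrix(np.stack([np.cross(y,z),y,z],1))
    d=np.round(R.inv().apply(t-p)/.05,2); w=np.round((R.inv()*T).as_rotvec()/np.radians(8),2)
    out.append(' '.join(f'{x:g}' for x in [*d,*w])); p=p+R.apply(d*.05); R=R*Ro.from_rotvec(w*np.radians(8))
print('; '.join(out)); print('end',p.round(4))
E
python3 push.py -0.4 0.5 16 -.0305 -108 -90
```

```text
21.35 [0.5778 0.2903 0.0451] [-0.45  0.78 -0.12  1.65  0.13  0.73 -2.53] [-0.1  0.   0.2]
0.16 0.24 -0.02 0.01 -0 -0.18; -0.07 0.04 0 0 -0 -0.14; -0.07 0.04 0 0 -0 -0.14; -0.07 0.05 0 0 -0 -0.14; -0.07 0.05 0 0 -0 -0.14; -0.06 0.05 0 0 -0 -0.15; -0.07 0.06 0 0 -0 -0.14; -0.06 0.05 0 0 -0 -0.14; -0.06 0.06 0 0 -0 -0.14; -0.06 0.06 0 0 -0 -0.14; -0.05 0.07 0 0 -0 -0.14; -0.06 0.06 0 0 -0 -0.14; -0.05 0.07 0 0 -0 -0.14; -0.04 0.07 0 0 0 -0.14; -0.05 0.07 0 0 0 -0.14; -0.04 0.07 0 0 0 -0.14
end [0.5322 0.241  0.0461]
```

Request:
{"method": "play_rows", "body": {
  "commands": "0.08 0.12 -0.01 0 0 -0.1 0; 0.01 0.16 0 0 0 -0.15 0; -0.07 0.04 0 0 0 -0.14 0; -0.07 0.05 0 0 0 -0.14 0; -0.07 0.05 0 0 0 -0.14 0; -0.07 0.05 0 0 0 -0.15 0; -0.07 0.06 0 0 0 -0.14 0; -0.06 0.05 0 0 0 -0.14 0"
}}

```text
clock: 22.35
tool_pos: [0.5562, 0.2668, 0.0476]
orientation: [-3.13, 0.259, -0.006]
force: [3.9, 1.1, -0.9]
opening: 0.0006
gripper_force: 1.7
```

```bash
python3 push.py 0.1 1.0 16 -.0305 -98 -65
```

```text
22.35 [0.5562 0.2668 0.0476] [-0.4   0.74 -0.16  1.73  0.17  0.68 -2.4 ] [ 3.9  1.1 -0.9]
-0.13 0.15 0.03 -0.01 -0.03 -0.44; -0.06 0.06 0 0 0 -0.26; -0.05 0.06 0 0 0 -0.25; -0.06 0.07 0 0 0 -0.26; -0.05 0.06 0 0 0 -0.26; -0.05 0.07 0 -0 0 -0.26; -0.05 0.07 0 -0 0 -0.26; -0.05 0.06 0 -0 0 -0.25; -0.05 0.07 0 -0 0 -0.26; -0.04 0.07 0 -0 0 -0.26; -0.05 0.08 0 -0 0 -0.26; -0.04 0.07 0 -0 0 -0.25; -0.04 0.07 0 -0 0 -0.26; -0.04 0.07 0 -0 0 -0.26; -0.04 0.08 0 -0 0 -0.26; -0.04 0.07 0 -0 0 -0.26
end [0.5217 0.2056 0.0461]
```

Contact is made at about 4 N. I'll carry on along the arc.

Request:
{"method": "play_rows", "body": {
  "commands": "-0.1 0.12 0.01 0 0 -0.4 0; -0.07 0.07 0 0 0 -0.26 0; -0.06 0.07 0 0 0 -0.25 0; -0.06 0.07 0 0 0 -0.26 0; -0.05 0.06 0 0 0 -0.26 0; -0.05 0.07 0 0 0 -0.26 0; -0.05 0.07 0 0 0 -0.26 0; -0.05 0.06 0 0 0 -0.25 0"
}}

```text
clock: 23.35
tool_pos: [0.531, 0.2396, 0.0476]
orientation: [-3.131, -0.224, -0.008]
force: [4.6, 5.1, 0.3]
opening: 0.0004
gripper_force: 2.5
```

Request:
{"method": "play_rows", "body": {
  "commands": "-0.05 0.07 0 0 0 -0.26 0; -0.04 0.07 0 0 0 -0.26 0; -0.05 0.08 0 0 0 -0.26 0; -0.04 0.07 0 0 0 -0.25 0; -0.04 0.07 0 0 0 -0.26 0; -0.04 0.07 0 0 0 -0.26 0; -0.04 0.08 0 0 0 -0.26 0; -0.04 0.07 0 0 0 -0.26 0"
}}

```text
clock: 24.35
tool_pos: [0.522, 0.2089, 0.0477]
orientation: [-3.065, -0.675, -0.008]
force: [3.8, 7.6, 0.2]
opening: 0.0003
gripper_force: 3.1
```

```bash
python3 push.py 1.03 1.4 8 -.0305 -63 -48
python3 - <<'E'
from h import *
pic,P=cloud("scene"); cv2.imwrite("pics/scene2.png",cv2.resize(pic[90:290,270:470,::-1],None,fx=3,fy=3))
E
```

```text
24.35 [0.522  0.2089 0.0477] [-0.22  0.69 -0.32  1.87  0.34  0.63 -1.88] [3.8 7.6 0.2]
-0.07 0.16 0.03 -0.01 -0.04 -0.51; -0.03 0.07 0 -0 -0 -0.23; -0.03 0.06 0 -0 -0 -0.23; -0.03 0.06 0 -0 -0 -0.24; -0.02 0.07 0 -0 -0 -0.23; -0.03 0.06 0 -0 -0 -0.24; -0.02 0.06 0 -0 -0 -0.23; -0.03 0.07 0 -0 -0 -0.24
end [0.5271 0.1763 0.0462]
```

View pics/scene2.png

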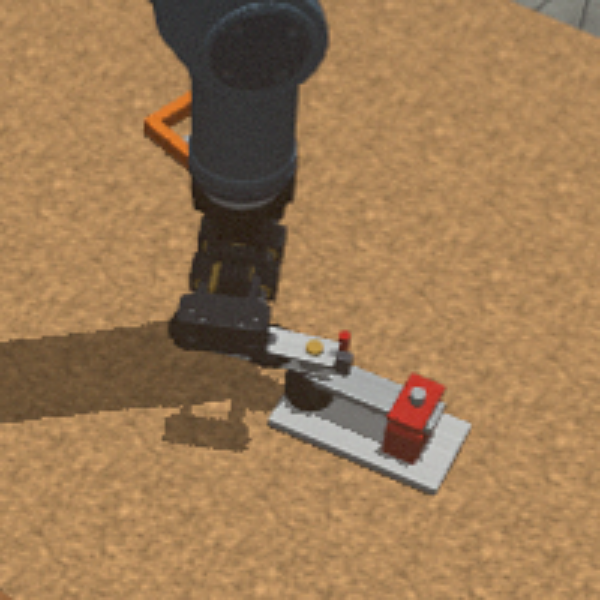

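The picture shows the arm pushed most of the way, its tail at crop (340,362) close to the red lug at (344,340). I'll continue to the stop.

Request:
{"method": "play_rows", "body": {
  "commands": "-0.04 0.08 0 0 0 -0.3 0; -0.03 0.07 0 0 0 -0.25 0; -0.03 0.07 0 0 0 -0.25 0; -0.03 0.06 0 0 0 -0.24 0; -0.02 0.07 0 0 0 -0.23 0; -0.02 0.06 0 0 0 -0.23 0; 0 0 0 0 0 0 0; 0 0 0 0 0 0 0"
}}

```text
clock: 25.4
tool_pos: [0.5236, 0.1878, 0.0476]
orientation: [-2.978, -0.991, -0.007]
force: [0.3, 8.7, 2.4]
opening: 0.0006
gripper_force: 3.6
```

```bash
python3 push.py 1.3 1.4 4 -.0305 -52 -50
```

```text
25.4 [0.5236 0.1878 0.0476] [-0.14  0.69 -0.37  1.89  0.39  0.63 -1.68] [0.3 8.7 2.4]
-0.05 0.12 0.03 -0.01 -0.04 -0.21; -0.01 0.03 0 -0 0 -0.06; -0.01 0.04 0 -0 0 -0.07; -0.02 0.03 0 -0 0 -0.06
end [0.5268 0.1763 0.0461]
```

Request:
{"method": "play_rows", "body": {
  "commands": "-0.02 0.06 0 0 0 -0.15 0; -0.01 0.06 0 0 0 -0.1 0; -0.01 0.05 0 0 0 -0.05 0; 0 0.04 0 0 0 0 0; 0 0 0 0 0 0 0; 0 0 0 0 0 0 0; 0 0 0 0 0 0 0; 0 0 0 0 0 0 0"
}}

```text
clock: 26.4
tool_pos: [0.5273, 0.1793, 0.0475]
orientation: [-2.955, -1.055, -0.005]
force: [-3.0, 10.6, 3.0]
opening: 0.0006
gripper_force: 5.0
```

Request:
{"method": "play_rows", "body": {
  "commands": "0 0.05 0 0 0 0 0; 0 0.05 0 0 0 0 0; 0 0 0 0 0 0 0; 0 0 0 0 0 0 0; 0 0 0 0 0 0 0; 0 0 0 0 0 0 0; 0 0 0 0 0 0 0; 0 0 0 0 0 0 0"
}}

```text
clock: 27.4
tool_pos: [0.5275, 0.1789, 0.0475]
orientation: [-2.949, -1.058, -0.001]
force: [-10.7, 17.3, 9.1]
opening: 0.0004
gripper_force: 10.4
```

Run:
```python
from h import *
s=sensors.get_state(); print(s['clock'],s['tool_pos'],s['force'])
pic,P=cloud("scene"); cv2.imwrite("pics/scene3.png",cv2.resize(pic[150:250,310:440,::-1],None,fx=6,fy=6))
pic,P=cloud("top")
for n,u in(('g',420),('y',446),('b',472)):
    q=P[266:296,u-12:u+12].reshape(-1,3); q=q[(q[:,2]>.132)&(q[:,2]<.145)]; print(n,len(q),np.nanmedian(q,0).round(4))
```

```text
27.4 [0.52751861 0.17893471 0.04754824] [-10.6564212   17.28270356   9.09727674]
g 272 [ 0.4849 -0.1872  0.139 ]
y 276 [ 0.487  -0.2443  0.1393]
b 273 [ 0.4848 -0.2999  0.1389]
```

View pics/scene3.png

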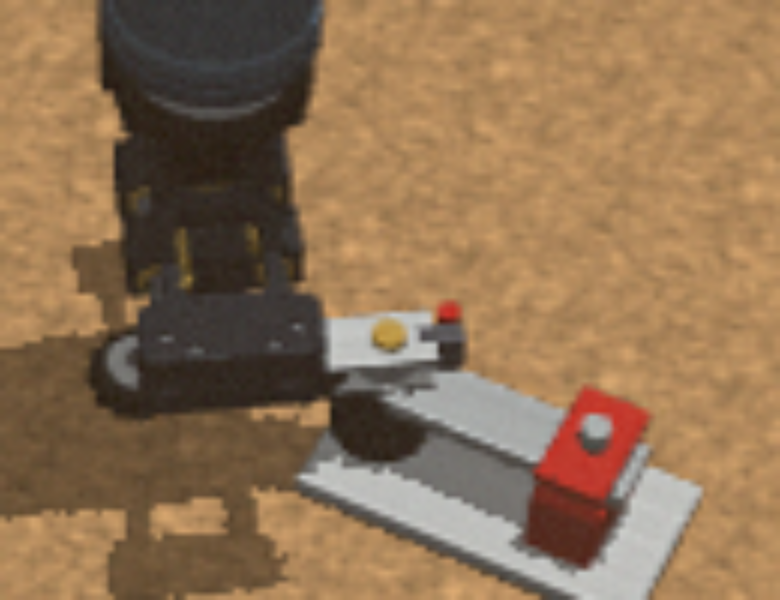

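The tail touches the lug at crop (449,330). The last 5 mm of commanded push only raised the force to about 20 N without moving the arm, so it is on its stop. The tins have not moved, so I'm handing in.

```bash
python3 -c "
from plant import env
print(env.hand_in())"
```

```text
the job is handed in; nothing more can be done
None
```

I handed the job in at about 27.5 s: the green, yellow and blue tins stand in one row on the yellow line with centres 56–57 mm apart, and the closed fingers hold the cage arm on its stop at about 20 N; the judging result was not shown.

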